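Seat the slicing disc and close the food processor

TASK

Make the food processor ready for slicing: its slicing disc was dropped on the drive shaft but rides high, so turn it clockwise under light pressure, without forcing it, until it drops over the shaft's key and sits fully home. Then put the lid flat on the bowl and turn it clockwise until its tab is all the way inside the interlock above the handle. Finally stand the food pusher fully down in the feed tube; do not knock the food and other things around about.

Things in the scene. Friction and masses are not known exactly. Their poses are not given: they have to be found in the camera images.
- processor: Food processor, fixed: white motor housing 170 mm across, speed knob at its front (-x); on it a clear open bowl, inner diameter 148 mm, wall 4 mm, floor 70 mm and rim 158 mm above the worktop. Origin: centre of its underside, on the vertical axis of bowl and shaft. The handle is at its +y side (to 127 mm from the axis), the lid interlock above it.
- disc_seat (a point): Top of the shaft's collar, on the axis, 80 mm up: the disc's origin is here when fully home. On it stands a bevelled flat tang 28 x 10 x 12 mm, on it a round pin 12 mm thick, 46 mm high, always inside the disc's stem. The tang is hidden by the disc and may have stopped at any angle; the drive turns only against a drag of 0.15 N m. At the start the disc rides 12 mm higher, on top of the tang.
- lid_seat (a point): On the bowl axis, 151 mm above the processor's underside: the lid's origin is here when the lid is fully down on the rim.
- lock_home (a point): Point in the interlock, 86 mm from the axis to the processor's +y, 161 mm up: lid_tab is here when the lid is turned to the stop. Interlock: white tunnel 34 mm long, 79 to 100 mm from the axis, roof from 166 to 173 mm high, open to the processor's -x, stop at its +x: the tab enters only by turning clockwise (seen from above), from 0.5 rad or so before the stop, never from above.
- slicing_disc: Steel slicing disc, 132 mm, 200 to 325 g, on the shaft in the bowl. Origin: centre of its stem's underside. Plate's top 56 mm above it; on that a grey finger bar along the disc's x, 60 mm long, 9 wide, 16 high, centred. The stem's slot (31 x 13.5 mm, along x) fits the tang two ways, 0.5 to 2.5 rad clockwise from the start, and drops 12 mm there by weight or a light press.
- processor_lid: Grey lid 160 mm across, 57 mm high, 140 to 240 g, right way up on the worktop at the right. Origin: on its axis at the lower edge of its skirt (143 mm across, 7 mm deep, 2 mm play in the bowl). Flange 7 mm, plate's top 13 mm above the origin. Feed tube on its +x side, centre 38 mm from the axis, outside 36 (x) by 50 mm (y), hole 28 x 42 mm right through.
- lid_tab (a point): Centre of the lid's locking tab, 86 mm from the lid's axis, 10 mm above its origin, 120 degrees clockwise (seen from above) from the feed tube. Tab: 22 mm wide, 6 mm thick, reaching 92 mm from the axis.
- tube_mouth (a point): Centre of the feed tube's mouth, 57 mm above the lid's origin.
- food_pusher: White food pusher, 70 g, 84 mm tall, upright on the chopping board. Origin: centre of its foot. Shank 24 (x) by 38 mm (y), foot narrowed to 20 x 34 mm over 6 mm; flange 36 x 50 mm from 52 to 58 mm; above it a grip 24 (x) by 34 mm (y), 58 to 84 mm above the foot. Fits the feed tube either way round with its x along the lid's x.
- pusher_flange (a point): Centre of the underside of the pusher's flange, 52 mm above its foot: it is at the tube's mouth when the pusher is fully down.
- onion: Onion, 82 mm across, 94 mm tall, on the far part of the wooden chopping board (220 x 380 x 16 mm, at the left). Origin at its underside.
- garlic: Garlic bulb, 60 mm, on the chopping board. Origin at its underside.
- tomato: Tomato, 57 mm across, 62 mm tall, on the worktop in front. Origin at its underside.
- rice_bowl: Small white bowl, 115 mm across, 52 mm high, on the worktop at the right. Origin at its underside.
- peeler: Yellow peeler, 170 mm long, 18 mm high, lying in front of the processor. Origin at its underside.
- mug: Striped mug, 90 mm tall, behind the processor. Origin at its underside.

How it is judged:
By the outcome, as a careful person would: the job done as asked, in the order asked, and still so for the second after the job is handed in, with the robot touching nothing.
It also fails if it takes over 72 s, if anything falls off the work surface, if the arm or the gripper's body presses on something with over 40 N, if the wrist force passes 120 N, or if a joint passes its speed limit or range.

ROBOT

A 7-joint arm with a two-finger parallel gripper is mounted at the origin on a cart in front of the work surface, level with it; the furniture and walls round the work are solid. World frame = base frame: x ahead of the robot, y to its left, z up, the work surface at z = 0. Lengths are in m, angles in rad, forces in N, time in s.
With the tool pointing down it reaches from about 0.425 to 0.925 m from the base axis. Payload 6.8 kg.
Tool frame: the origin (TCP) lies at the very end of the fingers, on their centre line; the grasp point (between the pads) lies 19 mm behind it; z points along the fingers, y is the line along which they close (so a half turn about z gives the same grasp; the last joint's range is limited). The gripper opens to 85 mm and grips with 20 to 120 N. Pads are 22 mm wide; open, the fingers measure 114 mm over their backs; the gripper's body (76 mm by 85 mm) begins 54 mm behind the grasp point. The pads swing forward as they close: fully open they stand 13 mm farther back than shut.
Start: joints at [-1.391, 0.477, 0.022, 1.555, -0.011, 1.109, -0.083], TCP at [0.192, 0.647, 0.231] pointing down, gripper open.
Joint ranges: [-2.96, 2.96], [-0.34, 2.1], [-1.41, 1.46], [0.24, 2.44], [-1.37, 4.51], [0.17, 1.92], [-2.96, 2.96]. Speed limits (rad/s): [2.39, 2.39, 3.14, 3.14, 3.14, 3.14, 3.14].

INTERFACE

Orientations are given as a unit quaternion [w, x, y, z].
In Python, from station import bot gives the robot as it stands.
- The arm moves only by the shell command python3 nudge.py 'ROWS' [FORCE]. ROWS is a JSON list of rows, 1 to 20 of them, each of 5 numbers: dx, dy, dz in m, then a turn about the tool's z in rad, then the opening from 0.0 (shut) to 1.0 (fully open); each row shifts and turns the commanded pose from where the row before left it, along the tool's axes as they then stand; what a row does not reach is not made up. A row lasts 1/10 s, in which the tool goes at most 0.05 m and 0.15 rad, less where a joint would pass 70% of its speed; a pose out of reach is approached as far as the arm can. The fingers move at their own pace and stop on an object; FORCE is the grip in N (left out, the last holds). Time passes only in rows, so rows that do not move let the fingers close. It prints the time, the measured TCP pose, the force, the opening and the grip force at its end.
- bot.get_obs(): the state, without advancing time (a new reading comes with each control period).
- bot.read_camera(name): name is "side" or "top"; returns the picture (480x640x3 uint8, blue, green, red); there is no depth.
- bot.camera_info(name): a dict with "vertical_fov" (degrees; the focal length in pixels is half the picture's height over the tangent of half this angle, whatever the lens; pixels are square), "cx", "cy" (the principal point, pixels), "view" (4x4, takes a point from world to camera coordinates). Camera axes: x right, y up, looking along -z (the intrinsics and any distortion apply to the point x, -y, -z); pixel columns grow to the right and rows downward; lengths in m; the calibration is good to about 2 mm. A picture is of the moment at which its call begins. camera_info takes no time and is no camera call.
- bot.hand_in(): hands the job in; it is judged then, once.
The state is a dict: "t": time; "q": joint angles; "joint_vel": joint speeds; "joint_torque": joint torques, N m; "eef_pos": TCP position; "tool_rot": TCP orientation; "contact_force": force on the tool from outside, world axes, zero at the start; "torque": the same for the moment, N m; "gripper_width": opening from 0.0 (shut) to 1.0 (fully open); "grasp_force": force on a finger pad.
Only numpy, scipy, OpenCV 4.12 (cv2) and the standard library are available. Lean on these libraries where they do the work, as an engineer would, in place of code of your own. Each camera call takes 0.05 s, during which the arm holds its last target. There are 200 camera calls.

## Working session

There is one attempt and no reset: what is moved stays moved. The work goes in short steps, Python scripts to look and compute and a shell command to move; the robot and the scene stay as the last step left them, time stands still between calls to the robot, and variables do not carry over. Pictures are saved under pics/ and viewed, at most 10 in all, crops included, and the job is handed in when it is done.

```bash
ls; mkdir -p pics; python3 - <<'E'
from station import bot
import cv2
for n in("top","side"):
    im=bot.read_camera(n); cv2.imwrite(f"pics/{n}0.png",im); i=bot.camera_info(n); print(i)
o=bot.get_obs(); print(o)
E
```

```text
nudge.py
pics
station.py
{'vertical_fov': 51.75124174618103, 'cx': 316.7370289038943, 'cy': 229.19767716214875, 'view': array([[ 0.05346532, -0.99856687,  0.00238025, -0.01448006],
       [ 0.97788313,  0.05284024,  0.20236721, -0.58959177],
       [-0.20220296, -0.00849202,  0.97930682, -1.34640536],
       [ 0.        ,  0.        ,  0.        ,  1.        ]])}
{'vertical_fov': 56.7259263976563, 'cx': 323.75069201995433, 'cy': 236.60732523450443, 'view': array([[-0.92755767, -0.37333593, -0.0160325 ,  0.51830618],
       [ 0.14199424, -0.39182316,  0.90901719, -0.19346251],
       [-0.34565068,  0.84088935,  0.41645013, -1.21722794],
       [ 0.        ,  0.        ,  0.        ,  1.        ]])}
{'t': 0.1, 'q': array([-1.39107604,  0.47770472,  0.02234025,  1.55634143, -0.01148772,
        1.10932568, -0.08309008]), 'joint_vel': array([ 9.56435142e-04, -2.44725678e-03,  8.50005181e-05, -1.90986696e-03,
        2.36721438e-03, -1.08034766e-03, -1.54749833e-04]), 'joint_torque': array([ 4.89475337e-03, -5.97756886e+01,  1.61404878e+00, -2.81953257e+01,
        1.28461319e-02,  4.93701562e-03, -1.57312081e-05]), 'eef_pos': array([0.19146787, 0.64671541, 0.23043614]), 'tool_rot': array([-5.39053237e-05,  1.43395232e-01,  9.89665159e-01, -8.23729515e-04]), 'contact_force': array([-0.16206853, -0.34980205,  0.36916266]), 'torque': array([ 0.02074021, -0.03056099,  0.01307341]), 'grasp_force': 0.0, 'gripper_width': 1.0022504450750893}
```
View pics/top0.png

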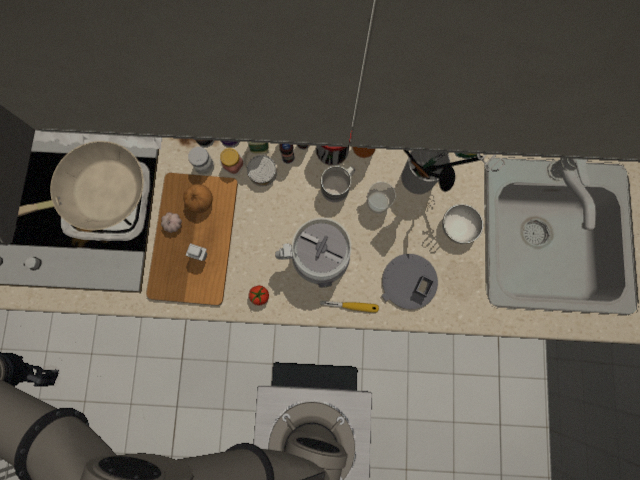

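View pics/side0.png

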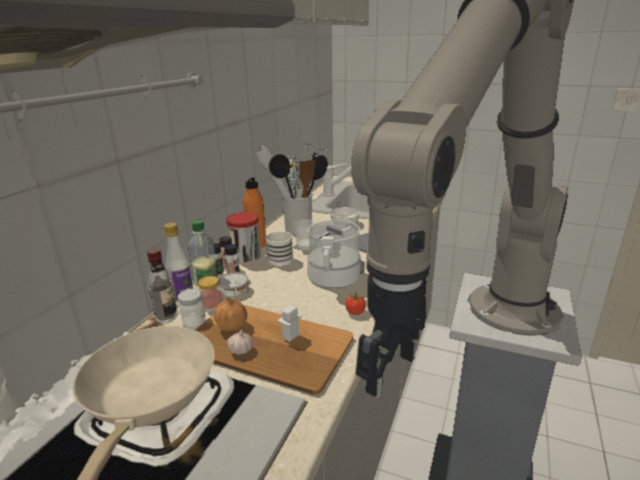

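Top view: processor at about (321,250) with its handle at (283,252). The lid is at (409,282) with its tube hole near (422,288), and the pusher is at (197,253). The side view shows the pusher at (290,323) and the processor at (334,250). I'll enlarge these next.

```bash
cat > h.py <<'E'
import numpy as np, cv2
from station import bot
def K(n):
    i=bot.camera_info(n); f=240/np.tan(np.radians(i["vertical_fov"])/2); return i,f
def ray(n,u,v):
    i,f=K(n); V=i["view"]; d=np.array([(u-i["cx"])/f,-(v-i["cy"])/f,-1.])
    R=V[:3,:3]; return -R.T@V[:3,3], R.T@d
def onz(n,u,v,z):
    o,d=ray(n,u,v); return (o+d*(z-o[2])/d[2]).round(4)
def proj(n,p):
    i,f=K(n); V=i["view"]; c=V[:3,:3]@np.asarray(p,float)+V[:3,3]
    return np.array([i["cx"]+f*c[0]/-c[2], i["cy"]-f*c[1]/-c[2]]).round(1)
def crop(n,x0,y0,x1,y1,s,name,im=None):
    im=bot.read_camera(n) if im is None else im
    cv2.imwrite("pics/"+name,cv2.resize(im[y0:y1,x0:x1],None,fx=s,fy=s,interpolation=cv2.INTER_CUBIC))
E
python3 - <<'E'
from h import *
t=cv2.imread("pics/top0.png")
a=cv2.resize(t[210:320,265:445],None,fx=4.4,fy=4.4,interpolation=cv2.INTER_CUBIC)
cv2.imwrite("pics/c1.png",a)
b=cv2.resize(t[235:275,177:217],None,fx=10,fy=10,interpolation=cv2.INTER_CUBIC)
s=cv2.imread("pics/side0.png"); c=cv2.resize(s[215:295,300:380],None,fx=5,fy=5,interpolation=cv2.INTER_CUBIC)
cv2.imwrite("pics/c2.png",np.hstack([b,c]))
E
```

View pics/c1.png

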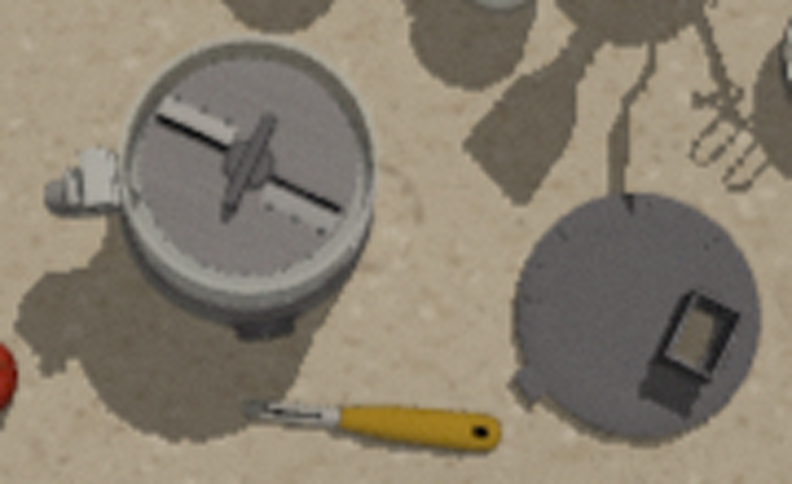

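View pics/c2.png

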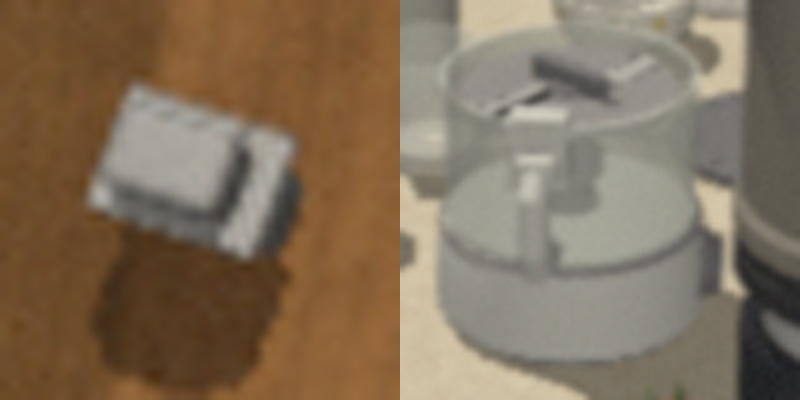

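The enlargement (offset 265,210, ×4.4) shows the bowl rim centred near (249,166), the interlock at (98,178), and the finger bar from (231,217) to (268,117). The lid centre is near (637,318) with its tab at (527,385) and the tube mouth near (697,335). In the second picture the pusher flange corners are at (133,83), (298,133), (245,258) and (90,205), and the disc rides high.

```bash
python3 - <<'E'
from h import *
t=cv2.imread("pics/top0.png")
print("cam",ray("top",0,0)[0])
c1=lambda x,y:(265+(x+.5)/4.4-.5,210+(y+.5)/4.4-.5)
c2=lambda x,y:(177+(x+.5)/10-.5,235+(y+.5)/10-.5)
W=lambda p,z:onz("top",*p,z)
print("rim L,R,T,B",*[W(c1(*p),.158)[:2] for p in((122,166),(377,166),(249,37),(249,295))])
print("bar",*[W(c1(*p),.164)[:2] for p in((231,217),(268,117))])
print("interlock",*[W(c1(*p),.173)[:2] for p in((84,152),(110,150),(119,206),(86,206),(98,180))])
print("knob",W(c1(263,328),.03))
print("tab",W(c1(527,385),.013)[:2],"tube corners",*[W(c1(*p),.057)[:2] for p in((693,291),(740,318),(708,383),(660,355))])
print("flange",*[W(c2(*p),.074)[:2] for p in((133,83),(298,133),(245,258),(90,205))])
print("grip",*[W(c2(*p),.100)[:2] for p in((120,117),(245,143),(222,215),(103,187))])
g=cv2.cvtColor(t,cv2.COLOR_BGR2HSV)
# lid
m=((g[...,1]<40)&(g[...,2]<125)).astype(np.uint8)*255
m[:, :378]=0;m[:,440:]=0;m[:252]=0;m[312:]=0
m=cv2.morphologyEx(cv2.morphologyEx(m,cv2.MORPH_CLOSE,np.ones((9,9))),cv2.MORPH_OPEN,cv2.getStructuringElement(2,(15,15)))
c=max(cv2.findContours(m,0,1)[0],key=cv2.contourArea)
e=cv2.fitEllipse(cv2.convexHull(c)); print("lid",e,W(e[0],.012))
E
```

```text
cam [0.30507888 0.00526117 1.43789245]
rim L,R,T,B [0.5174 0.0776] [ 0.5256 -0.0741] [0.6002 0.0061] [ 0.4446 -0.0019]
bar [0.4894 0.0111] [ 0.5506 -0.0077]
interlock [0.5221 0.0997] [0.5241 0.0844] [0.4911 0.077 ] [0.49   0.0963] [0.5058 0.0903]
knob [ 0.4378 -0.0127  0.03  ]
tab [ 0.4116 -0.1862] tube corners [ 0.4733 -0.2842] [ 0.4578 -0.3141] [ 0.4157 -0.2942] [ 0.4317 -0.2638]
flange [0.5286 0.3694] [0.517  0.3219] [0.4811 0.3332] [0.4936 0.3777]
grip [0.5147 0.365 ] [0.5094 0.3301] [0.4892 0.3344] [0.4952 0.3676]
lid ((408.9988098144531, 281.5287780761719), (55.17295455932617, 56.844539642333984), 86.95208740234375) [ 0.4601 -0.256   0.012 ]
```

```bash
python3 nudge.py '[[-0.0312,-0.0328,0,0,0.3],[-0.0312,-0.0328,0,0,0.3],[-0.0312,-0.0328,0,0,0.3],[-0.0312,-0.0328,0,0,0.3],[-0.0312,-0.0328,0,0,0.3],[-0.0312,-0.0328,0,0,0.3],[-0.0312,-0.0328,0,0,0.3],[-0.0312,-0.0328,0,0,0.3],[-0.0312,-0.0328,0,0,0.3],[-0.0312,-0.0328,0,0,0.3],[-0.0312,-0.0328,0,0,0.3],[-0.0312,-0.0328,0,0,0.3],[-0.0312,-0.0328,0,0,0.3],[-0.0312,-0.0328,0,0,0.3],[-0.0312,-0.0328,0,0,0.3],[-0.0312,-0.0328,0,0,0.3],[0,0,0,0,0.3]]' 20
cat >> h.py <<'E'
def st():
    o=bot.get_obs(); w,x,y,z=o["tool_rot"]; phi=2*np.arctan2(y,x)-np.pi/2
    phi=(phi+np.pi)%(2*np.pi)-np.pi
    print("t",round(o["t"],2),"p",o["eef_pos"].round(4),"phi",round(phi,3),"q7",o["q"][6].round(2),"F",o["contact_force"].round(1),"M",o["torque"].round(2),"w",round(o["gripper_width"],3),"g",round(o["grasp_force"],1))
    return o,phi
def d(tx,ty,tz,tphi=None):
    o,phi=st(); e=np.array([tx,ty])-o["eef_pos"][:2]
    X=np.array([-np.sin(phi),np.cos(phi)]);Y=np.array([np.cos(phi),np.sin(phi)])
    print("tool dx,dy,dz",(e@X).round(4),(e@Y).round(4),round(o["eef_pos"][2]-tz,4),"turn",None if tphi is None else round(phi-tphi,3))
E
python3 -c "
from h import *
d(.521,.002,.152,1.272)"
```

```text
t: 1.8
eef_pos: [0.5229, -0.0045, 0.2315]
tool_rot: [0.001, 0.148, 0.989, -0.001]
contact_force: [-0.1, 1.2, 0.0]
gripper_width: 0.3
grasp_force: 0.0
t 1.8 p [ 0.5229 -0.0045  0.2315] phi 1.273 q7 1.28 F [-0.1  1.2  0. ] M [-0.01  0.04  0.01] w 0.3 g 0.0
tool dx,dy,dz 0.0037 0.0056 0.0795 turn 0.001
```

```bash
python3 nudge.py '[[0.0037,0.0056,0.02,0,0.3],[0,0,0.02,0,0.3],[0,0,0.02,0,0.3],[0,0,0.01,0,0.3],[0,0,0.005,0,0.3],[0,0,0.003,0,0.16],[0,0,0,0,0.16],[0,0,0,0,0.16]]'
python3 -c "
from h import *
crop('top',285,210,365,290,7,'b1.png'); crop('side',300,215,380,295,7,'b2.png')
cv2.imwrite('pics/b.png',np.hstack([cv2.imread('pics/b1.png')[:,:400],cv2.imread('pics/b2.png')[:,100:500]]))
d(.521,.002,.152,1.272)"
```

```text
t: 2.6
eef_pos: [0.5191, 0.0082, 0.1536]
tool_rot: [-0.0, 0.144, 0.99, -0.0]
contact_force: [-0.8, -2.4, -1.6]
gripper_width: 0.158
grasp_force: 1.3
t 2.7 p [0.5192 0.0083 0.1536] phi 1.283 q7 1.31 F [-1.2 -2.6 -1.8] M [-0.6   0.28 -0.09] w 0.161 g 1.5
tool dx,dy,dz -0.0035 -0.0056 0.0016 turn 0.011
```

View pics/b.png

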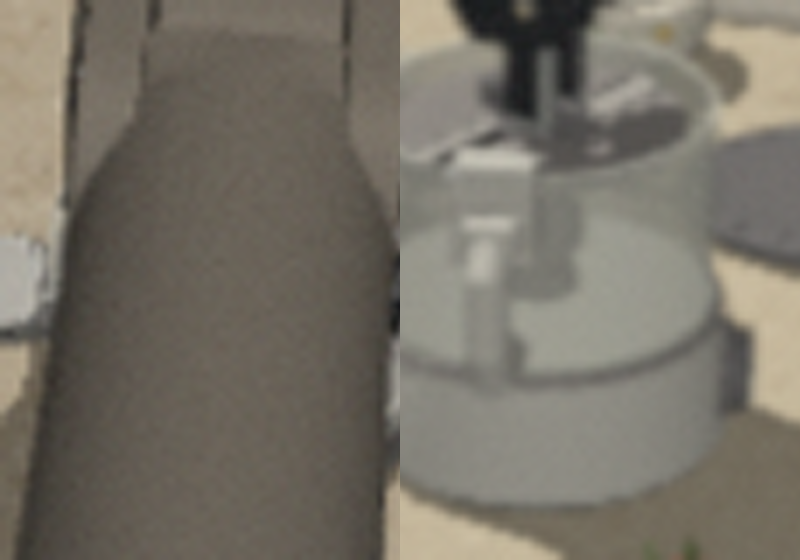

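Side view: the fingers straddle the bar at about (545,100), with the disc still high. The arm sits about 6 mm off centre because of lag, so I'll centre it and then start turning.

```bash
python3 nudge.py '[[-0.0035,-0.0056,0,0,0.16],[0,0,0,0,0.16],[0,0,0,0,0.16]]'
python3 -c "
from h import *
d(.521,.002,.152,1.272)"
```

```text
t: 3.0
eef_pos: [0.5217, 0.0025, 0.1537]
tool_rot: [0.001, 0.143, 0.99, 0.0]
contact_force: [-0.6, -0.7, 0.8]
gripper_width: 0.161
grasp_force: 0.0
t 3.0 p [0.5217 0.0025 0.1537] phi 1.283 q7 1.33 F [-0.6 -0.7  0.8] M [ 0.02 -0.    0.05] w 0.161 g 0.0
tool dx,dy,dz 0.0005 -0.0007 0.0017 turn 0.011
```

```bash
python3 nudge.py '[[0,0,0,0.08,0.16],[0,0,0,0.08,0.16],[0,0,0,0.08,0.16],[0,0,0,0.08,0.16],[0,0,0,0.08,0.16],[0,0,0,0.08,0.16]]'
python3 -c "
from h import *
st()"
python3 nudge.py '[[0,0,0,0.08,0.16],[0,0,0,0.08,0.16],[0,0,0,0.08,0.16]]'
python3 -c "
from h import *
st()"
python3 nudge.py '[[0,0,0,0.08,0.16],[0,0,0,0.08,0.16],[0,0,0,0.08,0.16]]'
python3 -c "
from h import *
st();crop('side',300,215,380,295,5,'s1.png')"
```

```text
t: 3.6
eef_pos: [0.5215, 0.003, 0.1535]
tool_rot: [0.0, 0.376, 0.927, 0.0]
contact_force: [-0.7, 1.5, 0.7]
gripper_width: 0.158
grasp_force: 0.9
t 3.6 p [0.5215 0.003  0.1535] phi 0.8 q7 0.9 F [-0.7  1.5  0.7] M [0.2  0.03 0.04] w 0.158 g 0.9
t: 3.9
eef_pos: [0.5216, 0.0034, 0.1535]
tool_rot: [0.0, 0.484, 0.875, 0.001]
contact_force: [-0.9, 1.3, -0.9]
gripper_width: 0.163
grasp_force: 1.1
t 3.9 p [0.5216 0.0034 0.1535] phi 0.561 q7 0.69 F [-0.9  1.3 -0.9] M [ 0.4  -0.06 -0.04] w 0.163 g 1.1
t: 4.2
eef_pos: [0.5218, 0.0038, 0.1536]
tool_rot: [0.0, 0.585, 0.811, 0.001]
contact_force: [2.2, 2.7, 0.4]
gripper_width: 0.158
grasp_force: 1.1
t 4.2 p [0.5218 0.0038 0.1536] phi 0.321 q7 0.48 F [2.2 2.7 0.4] M [ 0.49 -0.21 -0.04] w 0.158 g 1.1
```

```bash
cat >> h.py <<'E'
def prof(im):
    g=cv2.cvtColor(im,cv2.COLOR_BGR2GRAY)
    for a in (75,165,25):
        p=[proj("side",(.521+.066*np.cos(np.radians(a)),.002+.066*np.sin(np.radians(a)),z)) for z in(.146,.134)]
        u=int(round(p[0][0])); v=int(round(p[0][1]))
        print(a,"edge rows hi/lo",p[0][1],p[1][1],"rows",v-5,"..",g[v-5:v+11,u-1:u+2].mean(1).round().astype(int))
E
python3 -c "
from h import *
prof(cv2.imread('pics/side0.png'));im=bot.read_camera('side');prof(im);cv2.imwrite('pics/s1.png',im)"
```

```text
75 edge rows hi/lo 240.1 243.8 rows 235 .. [152 134 129 156 157 145 140 143 145 139 139 144 149 151 152 151]
165 edge rows hi/lo 237.7 241.5 rows 233 .. [146 149 155 156 145 136 136 136 133 132 133 135 135 137 139 143]
25 edge rows hi/lo 233.3 236.9 rows 228 .. [135 134 136 139 141 140 142 147 142 133 130 133 137 137 138 138]
75 edge rows hi/lo 240.1 243.8 rows 235 .. [139 149 160 167 152 136 134 136 136 131 133 136 142 144 144 144]
165 edge rows hi/lo 237.7 241.5 rows 233 .. [165 142 121 123 123 120 123 127 128 126 125 128 129 130 131 135]
25 edge rows hi/lo 233.3 236.9 rows 228 .. [127 129 131 124 121 127 129 134 131 124 124 126 129 131 132 130]
```

```bash
python3 nudge.py '[[0,0,0.003,0,0.16],[0,0,0.002,0,0.16],[0,0,0.001,0,0.16],[0,0,0,0,0.16]]'
python3 -c "
from h import *
st()"
```

```text
t: 4.7
eef_pos: [0.5216, 0.0024, 0.1473]
tool_rot: [0.0, 0.584, 0.812, 0.0]
contact_force: [3.5, 1.8, -0.6]
gripper_width: 0.164
grasp_force: 1.6
t 4.7 p [0.5216 0.0024 0.1473] phi 0.323 q7 0.49 F [ 3.5  1.8 -0.6] M [ 0.23 -0.66 -0.02] w 0.164 g 1.6
```

```bash
python3 nudge.py '[[0,0,0.001,0,0.16],[0,0,0.001,0,0.16],[0,0,0,0,0.16]]'
python3 nudge.py '[[0,0,0.001,0,0.16],[0,0,0.001,0,0.16],[0,0,0,0,0.16]]'
```

```text
t: 5.0
eef_pos: [0.5216, 0.0024, 0.1455]
tool_rot: [0.0, 0.584, 0.812, 0.0]
contact_force: [3.1, 1.4, 1.0]
gripper_width: 0.156
grasp_force: 1.8
t: 5.3
eef_pos: [0.5217, 0.0024, 0.1435]
tool_rot: [0.0, 0.584, 0.812, 0.0]
contact_force: [5.3, -0.2, 2.1]
gripper_width: 0.161
grasp_force: 2.2
```

```bash
python3 nudge.py '[[0,0,0.001,0,0.16],[0,0,0.001,0,0.16],[0,0,0,0,0.16]]'
python3 nudge.py '[[0,0,0.001,0,0.16],[0,0,0.001,0,0.16],[0,0,0,0,0.16]]'; python3 -c "
from h import *
st();im=bot.read_camera('side');cv2.imwrite('pics/s2.png',im);crop('side',300,215,380,295,7,'s2c.png',im)"
```

```text
t: 5.6
eef_pos: [0.5216, 0.0024, 0.1414]
tool_rot: [0.0, 0.584, 0.812, 0.0]
contact_force: [5.1, 1.6, 1.9]
gripper_width: 0.16
grasp_force: 2.7
t: 5.9
eef_pos: [0.5221, 0.0021, 0.1401]
tool_rot: [0.001, 0.584, 0.812, 0.001]
contact_force: [3.9, 0.9, 9.9]
gripper_width: 0.161
grasp_force: 6.2
t 5.9 p [0.5221 0.0021 0.1401] phi 0.323 q7 0.5 F [3.9 0.9 9.9] M [ 0.12 -0.92 -0.13] w 0.161 g 6.2
```

View pics/s2c.png

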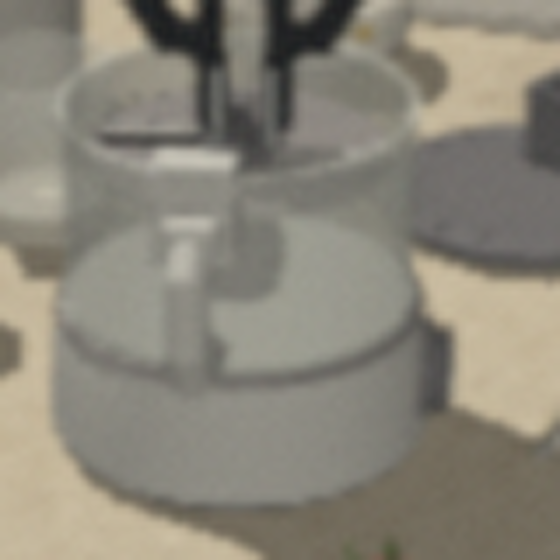

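The disc is under the fingers, but the picture doesn't settle whether it has dropped. Contact came at TCP z ≈ 0.140 with 10 N. I'll keep turning under this light press and watch the force.

```bash
python3 nudge.py '[[0,0,0,0.06,0.16],[0,0,0,0.06,0.16]]'
python3 -c "
from h import *
st()"; python3 nudge.py '[[0,0,0,0.06,0.16],[0,0,0,0.06,0.16]]'
python3 -c "
from h import *
st()"; python3 nudge.py '[[0,0,0,0.06,0.16],[0,0,0,0.06,0.16]]'
python3 -c "
from h import *
st()"
```

```text
t: 6.15
eef_pos: [0.522, 0.0028, 0.14]
tool_rot: [0.0, 0.633, 0.774, 0.001]
contact_force: [3.3, 1.3, 7.7]
gripper_width: 0.158
grasp_force: 6.7
t 6.15 p [0.522  0.0028 0.14  ] phi 0.201 q7 0.4 F [3.3 1.3 7.7] M [ 0.52 -0.96  0.12] w 0.158 g 6.7
t: 6.35
eef_pos: [0.522, 0.0031, 0.1399]
tool_rot: [0.0, 0.678, 0.735, 0.001]
contact_force: [5.0, 2.8, 6.4]
gripper_width: 0.156
grasp_force: 7.0
t 6.35 p [0.522  0.0031 0.1399] phi 0.081 q7 0.29 F [5.  2.8 6.4] M [ 0.61 -1.06  0.08] w 0.156 g 7.0
t: 6.55
eef_pos: [0.5225, 0.0035, 0.1399]
tool_rot: [0.0, 0.721, 0.693, 0.001]
contact_force: [7.1, 4.1, 4.5]
gripper_width: 0.162
grasp_force: 7.7
t 6.55 p [0.5225 0.0035 0.1399] phi -0.038 q7 0.19 F [7.1 4.1 4.5] M [ 0.96 -1.5   0.16] w 0.162 g 7.7
```

```bash
python3 nudge.py '[[0,0,0,0,0.4],[0,0,0,0,0.4],[0,0,-0.03,0,0.4],[0,0,-0.03,0,0.4],[0,0,-0.03,0,0.4],[-0.0423,-0.0096,0,0,1],[-0.0423,-0.0096,0,0,1],[-0.0423,-0.0096,0,0,1],[-0.0423,-0.0096,0,0,1],[-0.0423,-0.0096,0,0,1],[-0.0423,-0.0096,0,0,1],[-0.0423,-0.0096,0,0,1],[0,0,0,-0.144,1],[0,0,0,-0.144,1],[0,0,0,-0.144,1],[0,0,0,-0.144,1],[0,0,0,-0.144,1],[0,0,0,-0.144,1],[0,0,0,-0.144,1],[0,0,0,-0.147,1]]' 40
python3 -c "
from h import *
d(.444,-.2895,.17,1.117)
a=bot.read_camera('top');b=bot.read_camera('side');cv2.imwrite('pics/t3.png',a);cv2.imwrite('pics/s3.png',b)
r=lambda i,s:cv2.resize(i,None,fx=s,fy=s,interpolation=cv2.INTER_CUBIC)
cv2.imwrite('pics/m3.png',np.hstack([r(a[215:285,288:358],5.7142857),r(b[215:285,300:370],5.7142857)]))"
```

```text
t: 8.55
eef_pos: [0.4405, -0.2899, 0.2277]
tool_rot: [-0.003, 0.222, 0.975, 0.001]
contact_force: [-0.2, -0.2, 0.5]
gripper_width: 0.997
grasp_force: 0.0
t 8.55 p [ 0.4405 -0.2899  0.2277] phi 1.124 q7 1.78 F [-0.2 -0.2  0.5] M [ 0.02  0.02 -0.  ] w 0.997 g 0.0
tool dx,dy,dz -0.003 0.0019 0.0577 turn 0.007
```

View pics/m3.png

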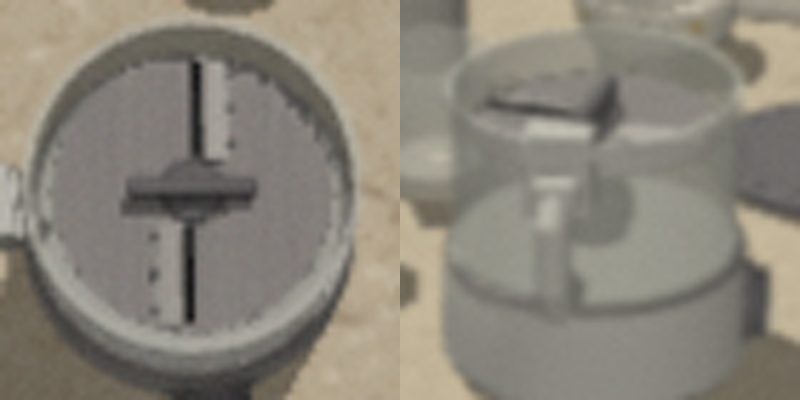

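```bash
python3 -c "
from h import *
s=5.7142857
for n,(ou,ov) in (('top',(288,215)),('side',(230,215))):
  for zt in(.164,.152):
    print(n,zt,'bar ends',*[((proj(n,(.521,.002+y,zt))-(ou,ov))*s).round() for y in(.03,-.03)],'centre',((proj(n,(.521,.002,zt))-(ou,ov))*s).round(),'disc L,R,far,near',*[((proj(n,(.521+.066*np.cos(a),.002+.066*np.sin(a),zt-.016))-(ou,ov))*s).round() for a in np.radians((90,-90,0,180))])
"
```

```text
top 0.164 bar ends [125. 180.] [255. 187.] centre [190. 183.] disc L,R,far,near [ 47. 182.] [332. 197.] [197.  50.] [182. 331.]
top 0.152 bar ends [125. 185.] [255. 191.] centre [190. 188.] disc L,R,far,near [ 48. 186.] [331. 201.] [197.  55.] [182. 335.]
side 0.164 bar ends [575.  90.] [616.  47.] centre [597.  69.] disc L,R,far,near [550. 146.] [639.  50.] [481.  79.] [716. 114.]
side 0.152 bar ends [576. 111.] [617.  68.] centre [597.  89.] disc L,R,far,near [550. 168.] [639.  70.] [482. 100.] [716. 135.]
```

In the top half the bar's top line is at row 187, and predictions are 188 for home against 183 for high. In the side half the bar corner is at (615,73), with 68 predicted for home against 47, and the disc's far edge is at (488,100), with 100 predicted against 79. So the disc is home. Next is the lid, gripped by its feed tube.

```bash
python3 nudge.py '[[-0.003,0.0019,0.03,0.007,1],[0,0,0.04,0,1],[0,0,0.04,0,1],[0,0,0.04,0,1],[0,0,0.03,0,1],[0,0,0.02,0,1],[0,0,0,0,1],[0,0,0,0,1]]' 50
python3 -c "
from h import *
d(.444,-.2895,.025,1.117)"
```

```text
t: 9.45
eef_pos: [0.4456, -0.2905, 0.0292]
tool_rot: [-0.001, 0.229, 0.973, 0.0]
contact_force: [-0.6, 0.3, 0.4]
gripper_width: 0.996
grasp_force: 0.0
t 9.45 p [ 0.4456 -0.2905  0.0292] phi 1.108 q7 1.97 F [-0.6  0.3  0.4] M [-0.04 -0.01 -0.02] w 0.996 g 0.0
tool dx,dy,dz 0.0018 0.0002 0.0042 turn -0.009
```

```bash
python3 nudge.py '[[0.0015,0,0.003,-0.01,0.7],[0,0,0,0,0.4],[0,0,0,0,0.3],[0,0,0,0,0.3],[0,0,0,0,0.3],[0,0,0,0,0.3],[0,0,0,0,0.3],[0,0,0,0,0.3]]' 50
python3 -c "
from h import *
st();crop('top',375,250,445,320,8,'lid1.png')"
```

```text
t: 10.25
eef_pos: [0.4457, -0.2902, 0.0272]
tool_rot: [0.001, 0.223, 0.975, 0.0]
contact_force: [-1.2, 0.2, 5.1]
gripper_width: 0.411
grasp_force: 49.6
t 10.25 p [ 0.4457 -0.2902  0.0272] phi 1.121 q7 1.98 F [-1.2  0.2  5.1] M [0.07 0.28 0.05] w 0.411 g 49.6
```

```bash
python3 nudge.py '[[0,0,-0.01,0,0.3],[0,0,-0.03,0,0.3],[0,0,-0.04,0,0.3],[0,0,-0.04,0,0.3],[0,0,-0.04,0,0.3],[0,0,-0.04,0,0.3],[0.0055,0.0288,0,0,0.3],[0.0055,0.0288,0,0,0.3],[0.0055,0.0288,0,0,0.3],[0.0055,0.0288,0,0,0.3],[0.0055,0.0288,0,0,0.3],[0.0055,0.0288,0,0,0.3],[0.0055,0.0288,0,0,0.3],[0.0055,0.0288,0,0,0.3],[0.0055,0.0288,0,0,0.3],[0,0,0,-0.1,0.3],[0,0,0,-0.097,0.3],[0,0,0,0,0.3],[0,0,0,0,0.3]]'
python3 -c "
from h import *
d(.5135,-.0352,.1782,1.318)
a=bot.read_camera('top');b=bot.read_camera('side')
r=lambda i,s:cv2.resize(i,None,fx=s,fy=s,interpolation=cv2.INTER_CUBIC)
cv2.imwrite('pics/m4.png',np.hstack([r(a[200:300,270:370],4),r(b[200:300,285:385],4)]))"
```

```text
t: 12.2
eef_pos: [0.513, -0.0354, 0.2266]
tool_rot: [0.0, 0.128, 0.992, 0.0]
contact_force: [-0.8, -0.4, -1.8]
gripper_width: 0.417
grasp_force: 50.2
t 12.2 p [ 0.513  -0.0354  0.2266] phi 1.315 q7 1.39 F [-0.8 -0.4 -1.8] M [-0.05 -0.02 -0.03] w 0.417 g 50.2
tool dx,dy,dz -0.0004 0.0003 0.0484 turn -0.003
```

View pics/m4.png

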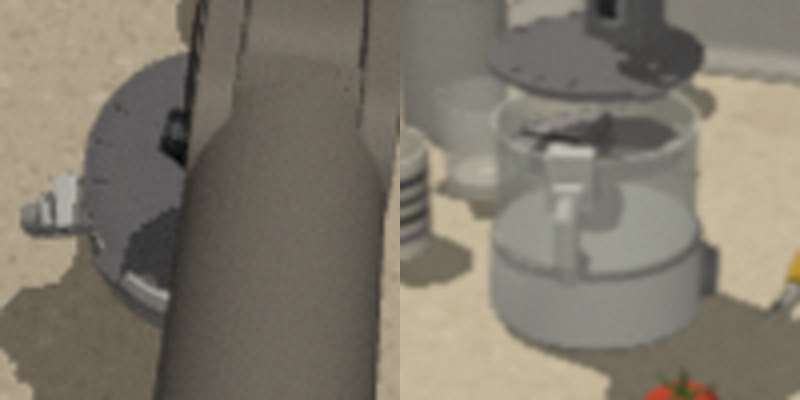

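Top half: the lid hides the bowl, with its left edge at (84,165) and the interlock at (65,200). In the side half the lid is level above the rim, x 490–703 against 495–697 for the rim, so it is centred. Lowering gently.

```bash
python3 nudge.py '[[-0.0004,0.0003,0.02,-0.003,0.3],[0,0,0.015,0,0.3],[0,0,0.005,0,0.3],[0,0,0,0,0.3]]'
python3 nudge.py '[[0,0,0.002,0,0.3],[0,0,0.002,0,0.3],[0,0,0,0,0.3]]'
python3 nudge.py '[[0,0,0.002,0,0.3],[0,0,0.002,0,0.3],[0,0,0,0,0.3]]'
python3 -c "
from h import *
d(.5135,-.0352,.1782,1.318)"
```

```text
t: 12.7
eef_pos: [0.5133, -0.035, 0.1858]
tool_rot: [-0.001, 0.125, 0.992, -0.0]
contact_force: [0.7, -0.1, -0.6]
gripper_width: 0.412
grasp_force: 50.1
t: 13.0
eef_pos: [0.5139, -0.0348, 0.1825]
tool_rot: [0.0, 0.125, 0.992, 0.0]
contact_force: [-0.3, -0.4, -0.7]
gripper_width: 0.416
grasp_force: 50.1
t: 13.3
eef_pos: [0.5139, -0.0348, 0.1783]
tool_rot: [0.0, 0.125, 0.992, 0.0]
contact_force: [-1.0, 0.5, -1.1]
gripper_width: 0.413
grasp_force: 50.3
t 13.3 p [ 0.5139 -0.0348  0.1783] phi 1.321 q7 1.43 F [-1.   0.5 -1.1] M [-0.04 -0.04  0.07] w 0.413 g 50.3
tool dx,dy,dz 0.0003 -0.0005 0.0001 turn 0.003
```

```bash
python3 nudge.py '[[0,0,0.001,0,0.3],[0,0,0,0,0.3]]'; python3 nudge.py '[[0,0,0.001,0,0.3],[0,0,0,0,0.3]]'
python3 -c "
from h import *
st()"
```

```text
t: 13.5
eef_pos: [0.5139, -0.0348, 0.1782]
tool_rot: [0.0, 0.125, 0.992, 0.0]
contact_force: [-3.8, 0.3, 7.9]
gripper_width: 0.41
grasp_force: 51.4
t: 13.7
eef_pos: [0.5139, -0.0348, 0.1782]
tool_rot: [0.0, 0.125, 0.992, 0.001]
contact_force: [-7.5, 1.1, 19.5]
gripper_width: 0.413
grasp_force: 52.7
t 13.7 p [ 0.5139 -0.0348  0.1782] phi 1.321 q7 1.44 F [-7.5  1.1 19.5] M [-0.03  1.6   0.01] w 0.413 g 52.7
```

```bash
python3 nudge.py '[[0,0,-0.0015,0,0.3],[0.0019,0,0,0.05,0.3],[0.0019,0,0,0.05,0.3],[0.0019,0,0,0.05,0.3],[0.0019,0,0,0.05,0.3],[0.0019,0,0,0.05,0.3],[0.0019,0,0,0.05,0.3]]'; python3 -c "
from h import *
st()"
python3 nudge.py '[[0.0019,0,0,0.05,0.3],[0.0019,0,0,0.05,0.3],[0.0019,0,0,0.05,0.3]]'; python3 -c "
from h import *
st()"
```

```text
t: 14.4
eef_pos: [0.504, -0.0307, 0.1783]
tool_rot: [0.001, 0.272, 0.962, 0.0]
contact_force: [1.1, -0.3, 1.1]
gripper_width: 0.413
grasp_force: 51.0
t 14.4 p [ 0.504  -0.0307  0.1783] phi 1.019 q7 1.14 F [ 1.1 -0.3  1.1] M [ 0.17 -0.22  0.18] w 0.413 g 51.0
t: 14.7
eef_pos: [0.4995, -0.027, 0.1783]
tool_rot: [0.001, 0.343, 0.939, 0.0]
contact_force: [2.6, 1.3, 1.4]
gripper_width: 0.411
grasp_force: 51.0
t 14.7 p [ 0.4995 -0.027   0.1783] phi 0.87 q7 0.99 F [2.6 1.3 1.4] M [ 0.15 -0.25  0.23] w 0.411 g 51.0
```

```bash
python3 nudge.py '[[0.0019,0,0,0.05,0.3],[0.0019,0,0,0.05,0.3]]'; python3 -c "
from h import *
st()"
python3 nudge.py '[[0.0019,0,0,0.05,0.3],[0,0,0,0,0.3]]'; python3 -c "
from h import *
st()"
python3 nudge.py '[[0.0012,0,0,0.03,0.3],[0,0,0,0,0.3]]'; python3 -c "
from h import *
st()"
```

```text
t: 14.9
eef_pos: [0.4967, -0.0242, 0.1783]
tool_rot: [0.001, 0.39, 0.921, 0.001]
contact_force: [1.1, 1.1, 1.7]
gripper_width: 0.411
grasp_force: 51.1
t 14.9 p [ 0.4967 -0.0242  0.1783] phi 0.77 q7 0.89 F [1.1 1.1 1.7] M [ 0.27 -0.26  0.29] w 0.411 g 51.1
t: 15.1
eef_pos: [0.4951, -0.0229, 0.1783]
tool_rot: [0.001, 0.412, 0.911, 0.001]
contact_force: [0.5, 1.5, 4.2]
gripper_width: 0.417
grasp_force: 50.8
t 15.1 p [ 0.4951 -0.0229  0.1783] phi 0.721 q7 0.84 F [0.5 1.5 4.2] M [ 0.3   0.08 -0.08] w 0.417 g 50.8
t: 15.3
eef_pos: [0.4944, -0.0222, 0.1782]
tool_rot: [0.001, 0.425, 0.905, 0.001]
contact_force: [1.7, 2.4, 2.9]
gripper_width: 0.415
grasp_force: 50.9
t 15.3 p [ 0.4944 -0.0222  0.1782] phi 0.693 q7 0.82 F [1.7 2.4 2.9] M [ 0.43 -0.19  0.02] w 0.415 g 50.9
```

```bash
for i in 1 2 3; do python3 nudge.py '[[0.0012,0,0,0.03,0.3],[0,0,0,0,0.3]]' >/dev/null; python3 -c "
from h import *
st()"; done
```

```text
t 15.5 p [ 0.4935 -0.0216  0.1783] phi 0.666 q7 0.79 F [1.7 0.3 6.4] M [ 0.09 -0.23  1.22] w 0.411 g 54.8
t 15.7 p [ 0.4922 -0.0209  0.1782] phi 0.635 q7 0.76 F [-2.2 -0.4  8. ] M [-0.09  0.12  1.42] w 0.412 g 64.9
t 15.9 p [ 0.4914 -0.0205  0.1783] phi 0.611 q7 0.73 F [-2.7 -3.4  8.8] M [-0.61  0.18  3.23] w 0.414 g 77.4
```

```bash
python3 nudge.py '[[0,0,0,-0.04,0.3],[0,0,0,0,0.5],[0,0,0,0,0.7],[0,0,0,0,0.7],[0,0,-0.03,0,0.7],[0,0,-0.04,0,0.7],[0,0,-0.01,0,0.7],[0,0,0,0,0.7]]' 30
python3 -c "
from h import *
d(.5035,.350,.079,-.23)"
```

```text
t: 16.7
eef_pos: [0.4922, -0.0198, 0.2591]
tool_rot: [0.001, 0.448, 0.894, 0.001]
contact_force: [-0.6, 0.7, 0.1]
gripper_width: 0.698
grasp_force: 0.0
t 16.7 p [ 0.4922 -0.0198  0.2591] phi 0.641 q7 0.67 F [-0.6  0.7  0.1] M [-0.03  0.02 -0.  ] w 0.698 g 0.0
tool dx,dy,dz 0.2897 0.2301 0.1801 turn 0.871
```

```bash
python3 nudge.py '[[0.0362,0.0288,0,0,0.7],[0.0362,0.0288,0,0,0.7],[0.0362,0.0288,0,0,0.7],[0.0362,0.0288,0,0,0.7],[0.0362,0.0288,0,0,0.7],[0.0362,0.0288,0,0,0.7],[0.0362,0.0288,0,0,0.7],[0.0362,0.0288,0,0,0.7],[0,0,0,0.145,0.7],[0,0,0,0.145,0.7],[0,0,0,0.145,0.7],[0,0,0,0.145,0.7],[0,0,0,0.145,0.7],[0,0,0,0.145,0.7],[0,0,0.03,0,0.7],[0,0,0.03,0,0.7],[0,0,0,0,0.7],[0,0,0,0,0.7]]'
python3 -c "
from h import *
d(.5035,.350,.079,-.23)
a=bot.read_camera('top');b=bot.read_camera('side');cv2.imwrite('pics/t5.png',a);cv2.imwrite('pics/s5.png',b)
r=lambda i,s:cv2.resize(i,None,fx=s,fy=s,interpolation=cv2.INTER_CUBIC)
cv2.imwrite('pics/m5.png',np.hstack([r(a[210:280,285:355],5.7142857),r(b[205:275,300:370],5.7142857)]))"
```

```text
t: 18.5
eef_pos: [0.5023, 0.3494, 0.1967]
tool_rot: [0.0, 0.783, 0.622, -0.001]
contact_force: [0.1, -0.5, 0.0]
gripper_width: 0.697
grasp_force: 0.0
t 18.5 p [0.5023 0.3494 0.1967] phi -0.229 q7 -0.67 F [ 0.1 -0.5  0. ] M [ 0.03 -0.03 -0.01] w 0.697 g 0.0
tool dx,dy,dz 0.0009 0.0011 0.1177 turn 0.001
```

View pics/m5.png

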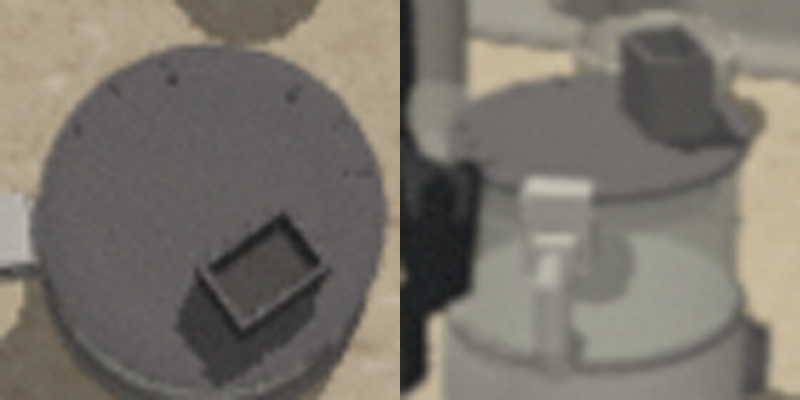

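Lid flat on the bowl, with its tab hidden under the interlock at (15,235). The tube mouth corners in the top half are (200,268), (285,215), (327,268) and (243,330).

```bash
python3 -c "
from h import *
P=[onz('top',285+(x+.5)/5.714-.5,210+(y+.5)/5.714-.5,.208)[:2] for x,y in((200,268),(285,215),(327,268),(243,330))]
print(P,np.mean(P,0))
for a,b in((0,1),(3,2),(1,2),(0,3)): e=P[b]-P[a];print(np.hypot(*e).round(4),np.degrees(np.arctan2(e[1],e[0])).round(1))
a=cv2.imread('pics/t5.png');g=cv2.cvtColor(a,cv2.COLOR_BGR2HSV)
m=((g[...,1]<40)&(g[...,2]<118)).astype(np.uint8)*255
m[:,:288]=0;m[:,358:]=0;m[:214]=0;m[282:]=0
m=cv2.morphologyEx(m,cv2.MORPH_CLOSE,np.ones((5,5)));c=max(cv2.findContours(m,0,1)[0],key=cv2.contourArea)
e=cv2.fitEllipse(cv2.convexHull(c));print(e,onz('top',*e[0],.163))"
python3 nudge.py '[[0.0009,0.0011,0.03,0,0.7],[0,0,0.04,0,0.7],[0,0,0.03,0,0.7],[0,0,0.012,0,0.6],[0,0,0.005,0,0.2],[0,0,0,0,0.2],[0,0,0,0,0.2],[0,0,0,0,0.2],[0,0,0,0,0.2]]' 30
python3 -c "
from h import *
st()"
```

```text
[array([0.4896, 0.005 ]), array([ 0.5151, -0.0312]), array([ 0.4926, -0.0507]), array([ 0.4632, -0.0152])] [ 0.490125 -0.023025]
0.0443 -54.8
0.0461 -50.4
0.0298 -139.1
0.0332 -142.6
((320.5360107421875, 250.565673828125), (62.4267463684082, 66.69578552246094), 19.572423934936523) [0.512  0.0034 0.163 ]
t: 19.5
eef_pos: [0.5045, 0.3511, 0.0818]
tool_rot: [-0.0, 0.783, 0.622, 0.001]
contact_force: [0.2, -0.5, -1.0]
gripper_width: 0.273
grasp_force: 34.2
t 19.5 p [0.5045 0.3511 0.0818] phi -0.229 q7 -0.59 F [ 0.2 -0.5 -1. ] M [ 0.04  0.04 -0.02] w 0.273 g 34.2
```

```bash
python3 nudge.py '[[0,0,-0.02,0,0.2],[0,0,-0.04,0,0.2],[0,0,-0.04,0,0.2],[0,0,-0.04,0,0.2],[0,0,-0.04,0,0.2],[0,0,-0.04,0,0.2],[-0.0365,0.0072,0,0,0.2],[-0.0365,0.0072,0,0,0.2],[-0.0365,0.0072,0,0,0.2],[-0.0365,0.0072,0,0,0.2],[-0.0365,0.0072,0,0,0.2],[-0.0365,0.0072,0,0,0.2],[-0.0365,0.0072,0,0,0.2],[-0.0365,0.0072,0,0,0.2],[-0.0365,0.0072,0,0,0.2],[-0.0365,0.0072,0,0,0.2],[0,0,0,0,0.2]]'
python3 nudge.py '[[0,0,0,-0.128,0.2],[0,0,0,-0.128,0.2],[0,0,0,-0.128,0.2],[0,0,0,-0.128,0.2],[0,0,0,-0.128,0.2],[0,0,0,-0.128,0.2],[0,0,0,-0.128,0.2],[0,0,0,0,0.2],[0,0,0,0,0.2]]'
python3 -c "
from h import *
d(.4914,-.0209,.278,.667);b=bot.read_camera('side');cv2.imwrite('pics/s6.png',b)
crop('side',290,150,390,250,5.5,'s6c.png',b)"
```

```text
t: 21.2
eef_pos: [0.4906, -0.0272, 0.3015]
tool_rot: [0.0, 0.786, 0.618, 0.0]
contact_force: [0.5, 0.4, -0.6]
gripper_width: 0.272
grasp_force: 34.2
t: 22.1
eef_pos: [0.4913, -0.0209, 0.301]
tool_rot: [0.0, 0.438, 0.899, 0.0]
contact_force: [-0.7, 0.4, -1.0]
gripper_width: 0.274
grasp_force: 34.2
t 22.1 p [ 0.4913 -0.0209  0.301 ] phi 0.664 q7 0.68 F [-0.7  0.4 -1. ] M [0.01 0.02 0.01] w 0.274 g 34.2
tool dx,dy,dz -0.0 0.0001 0.023 turn -0.003
```

View pics/s6c.png

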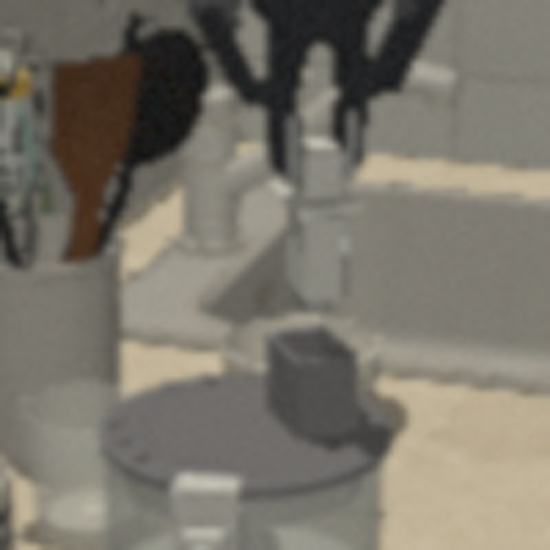

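The side view shows the pusher hanging upright over the tube: shank about x 288–352, tube mouth about x 268–358. I'll check how much of that offset is perspective.

```bash
python3 -c "
from h import *
for z in(.208,.235,.26,.287): print(z,((proj('side',(.4916,-.0214,z))-(290,150))*5.5).round())
X=np.array([-.618,.786,0]);Y=np.array([.786,.618,0])
for c,h in(((.4916,-.0214,.208),(.018,.025)),((.4916,-.0214,.2435),(.012,.019)),((.4916,-.0214,.287),(.018,.025))):
  print([((proj('side',np.array(c)+sx*h[0]*Y+sy*h[1]*X)-(290,150))*5.5).round() for sx in(1,-1) for sy in(1,-1)])
"
```

```text
0.208 [310. 339.]
0.235 [310. 293.]
0.26 [310. 248.]
0.287 [311. 200.]
[array([293., 360.]), array([264., 327.]), array([357., 352.]), array([326., 320.])]
[array([300., 292.]), array([278., 268.]), array([343., 287.]), array([320., 263.])]
[array([293., 217.]), array([263., 189.]), array([359., 210.]), array([327., 182.])]
```

```bash
python3 -c "
from h import *
g=cv2.cvtColor(cv2.imread('pics/s6.png'),cv2.COLOR_BGR2GRAY)
print('cols 336..362');
for v in(188,190,194,197,200,203,212,216,220): print(v,g[v,336:363])"
```

```text
cols 336..362
188 [156 157 157 155 154 148 122 110 127 136 134 131 129 129 129 131 133 136
 134 132 128 126 124 124 123 123 123]
190 [156 156 156 154 153 144 120 104 113 131 134 134 134 132 130 132 128 127
 126 128 127 125 125 124 124 124 123]
194 [148 145 132 115 105 104 116 120 116 123 134 136 136 136 134 139 148 139
 128 128 126 125 125 123 123 124 123]
197 [115 103 101 102 101 104 118 124 126 130 134 135 137 136 135 129 115 118
 124 125 126 126 124 123 123 124 123]
200 [100  98  96  96  99 103 113 122 125 131 134 135 136 135 136 130 115 117
 125 127 127 126 127 124 124 124 124]
203 [ 92  89  90  93  98 101 100  97 112 129 135 134 134 134 135 129 117 118
 127 128 127 127 124 125 124 123 123]
212 [144 140 114  93  96  93  86  82  80  79  80  79  74  73  78  86 104 133
 146 151 147 148 155 152 150 148 147]
216 [151 154 124  88  73  74  77  82  86  84  85  87  83  82  79  81  78  79
  96 127 134 124 121 132 139 142 143]
220 [110 108  94  79  75  73  74  75  78  80  79  81  79  79  80  81  79  78
  90 109 117 124 154 177 182 181 183]
```

Shank edges are about 341.5–353 px against 340.5–352.4 predicted, and the tube is as predicted. The pusher is therefore within about 1 mm. Inserting with force checks.

```bash
python3 nudge.py '[[0,0.0007,0.015,-0.003,0.2],[0,0,0.01,0,0.2],[0,0,0.006,0,0.2],[0,0,0.004,0,0.2],[0,0,0,0,0.2]]'
python3 nudge.py '[[0,0,0.004,0,0.2],[0,0,0.004,0,0.2],[0,0,0.004,0,0.2],[0,0,0,0,0.2]]'; python3 -c "
from h import *
st()"
```

```text
t: 22.65
eef_pos: [0.4939, -0.0219, 0.2679]
tool_rot: [0.002, 0.436, 0.9, 0.001]
contact_force: [-0.5, -2.2, 13.4]
gripper_width: 0.271
grasp_force: 37.0
t: 23.05
eef_pos: [0.4985, -0.0265, 0.2602]
tool_rot: [0.008, 0.438, 0.899, 0.001]
contact_force: [1.0, -14.5, 36.7]
gripper_width: 0.269
grasp_force: 48.3
t 23.05 p [ 0.4985 -0.0265  0.2602] phi 0.665 q7 0.74 F [  1.  -14.5  36.7] M [-3.28  0.4   0.24] w 0.269 g 48.3
```

```bash
python3 nudge.py '[[0,0,-0.006,0,0.2],[0,0,-0.01,0,0.2],[0,0,0,0,0.2]]'; python3 -c "
from h import *
st()"
python3 nudge.py '[[0,0,-0.015,0,0.2],[0,0,-0.016,0,0.2],[0,0,0,0,0.2],[0,0,0,0,0.2]]'; python3 -c "
from h import *
st()
b=bot.read_camera('side');cv2.imwrite('pics/s7.png',b)
a=cv2.imread('pics/s6.png')
g=cv2.cvtColor(b,cv2.COLOR_BGR2GRAY);h=cv2.cvtColor(a,cv2.COLOR_BGR2GRAY)
for v in range(184,224,3): print(v,h[v,334:360],'|',g[v,334:360])
print('cols'); 
for u in(344,346,348,350): print(u,h[196:216,u],'|',g[196:216,u])"
```

```text
t: 23.35
eef_pos: [0.4923, -0.0204, 0.2707]
tool_rot: [0.0, 0.436, 0.9, 0.001]
contact_force: [0.6, -0.0, -0.5]
gripper_width: 0.273
grasp_force: 41.1
t 23.35 p [ 0.4923 -0.0204  0.2707] phi 0.669 q7 0.72 F [ 0.6 -0.  -0.5] M [0.01 0.05 0.03] w 0.273 g 41.1
t: 23.75
eef_pos: [0.4914, -0.0201, 0.3]
tool_rot: [-0.001, 0.435, 0.9, -0.0]
contact_force: [0.2, 0.5, -0.4]
gripper_width: 0.272
grasp_force: 41.1
t 23.75 p [ 0.4914 -0.0201  0.3   ] phi 0.671 q7 0.69 F [ 0.2  0.5 -0.4] M [ 0.02 -0.01 -0.04] w 0.272 g 41.1
184 [124 132 142 146 151 161 176 179 161 129 107 121 132 136 136 133 134 132
 124 132 138 141 140 143 144 143] | [124 132 141 148 149 147 148 129 109 102  99 106 117 118 116 114 114 113
 111 115 127 136 140 142 144 143]
187 [148 157 154 155 153 155 153 143 121 111 115 117 116 113 115 117 117 124
 129 133 135 136 130 126 124 125] | [149 155 154 155 156 155 155 147 123 105 108 117 124 126 127 132 137 137
 136 130 125 126 126 126 123 124]
190 [153 156 156 156 156 154 153 144 120 104 113 131 134 134 134 132 130 132
 128 127 126 128 127 125 125 124] | [153 157 155 156 156 154 152 1
[... 2489 characters left out ...]
07 105]
cols
344 [124 126 126 124 125 124 122 112  95  92 113 149 154 134  97  81  80  80
  89  94] | [117 120 120 121 120 111 105  99 101  98 115 148 151 131 100  82  79  79
  84  90]
346 [134 134 134 134 134 134 135 135 125 113 118 150 151 126  94  81  80  78
  84  94] | [126 125 124 125 126 125 122 111 102  98 115 151 152 131  95  80  78  79
  84  93]
348 [135 137 135 136 136 135 135 134 125 114 116 135 142 111  82  75  74  74
  77  87] | [139 139 137 138 138 138 136 124 106 102 113 137 145 131  96  78  72  72
  77  93]
350 [135 135 134 136 136 134 136 135 126 115 114 129 141 137 117  95  78  70
  68  78] | [138 136 138 139 137 138 137 132 115 114 118 129 142 137 124 106  87  76
  77  84]
```

The pusher turned in the grip when it met the tube's rim. I'll stand it back on the board to square it, then re-measure both by mask with the arm clear.

```bash
python3 nudge.py '[[0,0,0,0.1286,0.2],[0,0,0,0.1286,0.2],[0,0,0,0.1286,0.2],[0,0,0,0.1286,0.2],[0,0,0,0.1286,0.2],[0,0,0,0.1286,0.2],[0,0,0,0.1286,0.2],[0.0364,-0.0072,0,0,0.2],[0.0364,-0.0072,0,0,0.2],[0.0364,-0.0072,0,0,0.2],[0.0364,-0.0072,0,0,0.2],[0.0364,-0.0072,0,0,0.2],[0.0364,-0.0072,0,0,0.2],[0.0364,-0.0072,0,0,0.2],[0.0364,-0.0072,0,0,0.2],[0.0364,-0.0072,0,0,0.2],[0.0364,-0.0072,0,0,0.2],[0,0,0.04,0,0.2],[0,0,0.04,0,0.2],[0,0,0.04,0,0.2]]'
python3 nudge.py '[[0,0,0.04,0,0.2],[0,0,0.03,0,0.2],[0,0,0.01,0,0.2],[0,0,0.005,0,0.2],[0,0,0,0,0.2]]' ; python3 -c "
from h import *
d(.5045,.3511,.0818,-.229)"
```

```text
t: 25.8
eef_pos: [0.5039, 0.3501, 0.178]
tool_rot: [0.0, 0.783, 0.622, -0.001]
contact_force: [0.1, 0.4, -0.8]
gripper_width: 0.272
grasp_force: 41.2
t: 26.3
eef_pos: [0.5052, 0.3502, 0.096]
tool_rot: [0.0, 0.784, 0.621, 0.0]
contact_force: [0.1, -0.0, -0.6]
gripper_width: 0.274
grasp_force: 41.1
t 26.3 p [0.5052 0.3502 0.096 ] phi -0.23 q7 -0.6 F [ 0.1 -0.  -0.6] M [ 0.03 -0.02  0.02] w 0.274 g 41.1
tool dx,dy,dz 0.0008 -0.0008 0.0142 turn -0.001
```

```bash
for i in 1 2 3 4 5; do python3 nudge.py '[[0,0,0.003,0,0.2],[0,0,0,0,0.2]]'|grep -E 'eef|force: \['; done
```

```text
eef_pos: [0.5054, 0.3507, 0.0938]
contact_force: [0.1, 0.6, -0.0]
eef_pos: [0.5048, 0.3503, 0.09]
contact_force: [0.2, -0.5, -1.1]
eef_pos: [0.5046, 0.3501, 0.0865]
contact_force: [-0.3, -1.0, -0.5]
eef_pos: [0.5046, 0.35, 0.0834]
contact_force: [-0.7, 0.2, -1.3]
eef_pos: [0.5046, 0.35, 0.0804]
contact_force: [0.1, 0.7, 0.3]
```

```bash
for i in 1 2 3 4 5; do python3 nudge.py '[[0,0,0.002,0,0.2],[0,0,0,0,0.2]]'|grep -E 'eef|force: \['; done
```

```text
eef_pos: [0.505, 0.3502, 0.0787]
contact_force: [-0.1, 0.7, 0.4]
eef_pos: [0.5053, 0.3505, 0.0783]
contact_force: [-2.9, -1.1, 12.0]
eef_pos: [0.5056, 0.3517, 0.0778]
contact_force: [-6.0, -0.9, 22.3]
eef_pos: [0.506, 0.3531, 0.0771]
contact_force: [-8.4, 0.3, 31.7]
eef_pos: [0.5064, 0.3548, 0.0763]
contact_force: [-9.1, 1.5, 37.5]
```

```bash
python3 nudge.py '[[0,0,-0.007,0,0.2],[0,0,0,0,0.2],[0,0,0,0,0.5],[0,0,0,0,0.8],[0,0,0,0,0.8],[0,0,-0.03,0,0.8],[0,0,-0.04,0,0.8],[0,0,-0.04,0,0.8],[-0.04,0,0,0,0.8],[-0.04,0,0,0,0.8],[-0.04,0,0,0,0.8],[-0.04,0,0,0,0.8],[0,0,0,0,0.8]]' 60; python3 -c "
from h import *
st()
a=bot.read_camera('top');b=bot.read_camera('side');cv2.imwrite('pics/t8.png',a);cv2.imwrite('pics/s8.png',b)
hsv=cv2.cvtColor(a,cv2.COLOR_BGR2HSV)
m=((hsv[...,1]<70)&(hsv[...,2]>95)).astype(np.uint8)*255
for v in range(238,272): print(v,hsv[v,182:214,1],)
g=cv2.cvtColor(a,cv2.COLOR_BGR2GRAY)
for v in range(238,272): print(v,g[v,182:214],)
"
```

```text
t: 29.6
eef_pos: [0.467, 0.1882, 0.1875]
tool_rot: [-0.0, 0.786, 0.618, -0.001]
contact_force: [0.2, -0.1, 0.1]
gripper_width: 0.801
grasp_force: 0.0
t 29.6 p [0.467  0.1882 0.1875] phi -0.238 q7 -0.51 F [ 0.2 -0.1  0.1] M [ 0.08 -0.05  0.01] w 0.801 g 0.0
238 [149 153 157 160 153 157 149 157 152 159 161 155 100  49  41  41  42  38
  44  40  47  45  44  43  46  41  45  42  37  38  47  39]
239 [161 152 159 154 159 162 160 154 150 155 159 155  98  52  39  44  46  41
  41  42  41  37  43  46  45  35  38  46  41  44  40  39]
240 [154 159 156 155 152 159 165 149 156 153 157 155 101  53  44  42  44  40
  46  44  42  38  40  38  43  37  40  42  42  36  41  40]
241 [154 155 157 143 142 154 166 153 163 165 151 157 107  51  44  41  43  47
  40  41  39  37  33  45  41  41  46  38  42  42  40  45]
242 [159 159 152 154 156 160 160 157 149 157 158 153 102  50  43  41  43  44
  46  44  48  43  48  39  41  42  42  45  43  37  44  40]
243 [154 155 158 149 157 109  63  85 106 143 158 150 108  49  43  42  41  45
  41  42  41  48  39  38  35  43  42  42  45  41  38  42]
244 [156 158 155 158 154  48  20 
[... 7412 characters left out ...]
49 50 59 64 64 69 64 63 68 66 62 90 98 77 62 72 76 78 82
 81 84 88 94 92 92 96 99]
266 [84 84 58 54 52 47 50 58 66 71 68 63 69 67 65 59 86 94 74 67 68 73 76 81
 83 86 87 88 89 94 94 96]
267 [84 85 60 51 51 49 55 62 67 71 72 68 67 67 66 64 77 89 68 64 69 76 80 82
 87 85 88 91 92 94 93 99]
268 [83 81 69 52 51 50 54 64 68 64 68 67 69 65 64 63 63 87 69 63 72 75 79 81
 86 86 87 92 93 90 93 97]
269 [83 86 85 61 55 55 59 63 64 65 67 65 68 68 67 66 59 83 66 69 70 73 78 83
 84 84 91 93 92 91 93 97]
270 [87 92 89 61 53 51 56 64 68 63 63 67 71 65 65 66 66 77 61 63 70 73 77 81
 81 84 87 91 94 92 95 95]
271 [86 91 90 70 56 53 57 67 66 66 61 71 68 68 64 66 64 64 61 66 70 77 76 81
 84 86 90 90 89 94 92 98]
```

```bash
python3 nudge.py '[[0,0,-0.045,0,0.8],[0,0,-0.045,0,0.8],[0,0,-0.02,0,0.8],[-0.0418,0.0101,0,0,0.8],[-0.0418,0.0101,0,0,0.8],[-0.0418,0.0101,0,0,0.8],[-0.0418,0.0101,0,0,0.8],[-0.0418,0.0101,0,0,0.8],[-0.0418,0.0101,0,0,0.8],[-0.0418,0.0101,0,0,0.8],[-0.0418,0.0101,0,0,0.8],[-0.0418,0.0101,0,0,0.8],[-0.0418,0.0101,0,0,0.8],[0,0,0,0,0.8]]'|head -2; cat > look.py <<'E'
from h import *
a=bot.read_camera('top');b=bot.read_camera('side');cv2.imwrite('pics/t9.png',a);cv2.imwrite('pics/s9.png',b)
hsv=cv2.cvtColor(a,cv2.COLOR_BGR2HSV);g=cv2.cvtColor(a,cv2.COLOR_BGR2GRAY)
def rect(m,x0,y0,x1,y1,z,lab):
    k=np.zeros_like(m);k[y0:y1,x0:x1]=m[y0:y1,x0:x1]
    c=max(cv2.findContours(k,0,1)[0],key=cv2.contourArea);r=cv2.minAreaRect(c)
    P=np.array([onz('top',*p,z)[:2] for p in cv2.boxPoints(r)]);e=[P[1]-P[0],P[2]-P[1]]
    print(lab,r[0],cv2.contourArea(c),P.mean(0).round(4),[(np.hypot(*v).round(4),np.degrees(np.arctan2(v[1],v[0])).round(1)%180) for v in e])
sat=(hsv[...,1]<70).astype(np.uint8)*255
rect(sat,180,236,216,272,.074,'pusher silhouette')
rect(((hsv[...,1]<70)&(g>140)).astype(np.uint8)*255,180,236,216,272,.09,'pusher bright tops')
E
python3 look.py; python3 -c "
from h import *
g=cv2.cvtColor(cv2.imread('pics/t9.png'),cv2.COLOR_BGR2GRAY)
print('pusher from 183,240')
for v in range(240,266): print(*g[v,183:212])
print('tube from 314,244')
for v in range(244,272): print(*g[v,314:346])"
```

```text
t: 31.1
eef_pos: [0.4708, -0.2416, 0.2983]
pusher silhouette (194.56422424316406, 251.61927795410156) 219.0 [0.5046 0.3537] [(np.float64(0.0366), np.float64(169.6)), (np.float64(0.0568), np.float64(76.4))]
pusher bright tops (193.76026916503906, 250.9726104736328) 106.5 [0.504 0.352] [(np.float64(0.0331), np.float64(165.5)), (np.float64(0.0467), np.float64(72.7))]
pusher from 183,240
85 86 88 80 84 80 84 80 85 90 100 107 109 112 108 105 105 106 106 103 103 101 105 102 99 97 99 99 98
86 87 86 84 83 83 83 82 87 92 104 112 113 113 106 106 105 101 104 100 93 99 102 105 100 96 99 100 99
84 91 87 84 87 80 82 79 82 94 104 114 111 110 106 104 102 103 102 101 96 96 101 102 100 95 101 100 100
87 89 88 85 104 112 107 101 83 98 108 112 107 107 101 104 108 103 104 101 93 100 100 104 98 96 102 104 102
90 90 88 84 134 162 153 130 120 129 126 118 111 107 100 103 107 105 102 96 98 97 104 102 102 98 105 104 104
91 91 90 73 138 160 155 151 164 166 148 139 135 127 107 96 99 102 102 97 96 102 100 104 101 101 109 105 104
89 90 89 92 145 168 168 171 167 154 152 166 169 155 129 119 130 122 109 97 97 101 100
[... 4017 characters left out ...]
 62 89 97 97 96 93 91 93
101 91 66 56 55 61 58 60 55 43 44 82 89 78 91 85 58 40 47 54 53 62 56 59 71 92 97 95 96 95 93 88
97 69 58 60 59 55 57 56 62 49 38 46 89 89 82 51 41 50 57 57 59 58 62 71 89 97 97 96 95 94 95 97
97 71 59 59 59 55 58 55 57 56 42 41 70 58 42 40 52 57 57 59 59 59 74 94 95 96 94 94 96 94 97 99
99 78 60 58 56 56 57 58 56 56 53 43 39 41 45 52 56 58 60 60 56 68 90 96 94 96 94 95 97 99 106 82
97 96 82 59 59 59 60 58 58 57 58 49 45 50 58 56 59 62 61 68 74 90 95 92 96 90 90 97 98 107 87 74
98 98 99 71 58 57 60 55 62 59 56 59 59 62 56 57 59 59 71 90 97 97 94 92 93 94 90 96 91 85 73 74
95 96 99 80 64 59 58 59 60 62 58 60 60 58 60 62 61 68 89 96 96 93 94 94 89 89 89 90 76 71 73 108
```

```bash
python3 -c "
from h import *
w=lambda p,z=.208:onz('top',*p,z)[:2]
L=dict(UL=((331,248),(320.8,256)),UR=((334.6,248),(339.7,255)),NL=((320.9,257.5),(327.1,265.5)),NR=((334.5,259.4),(329.2,263.4)))
L={k:(w(a),w(b)) for k,(a,b) in L.items()}
for k,(a,b) in L.items(): e=b-a;print(k,np.degrees(np.arctan2(e[1],e[0])).round(1)%180)
th=.667;X=np.array([-np.sin(th),np.cos(th)]);Y=np.array([np.cos(th),np.sin(th)])
print('Y: UL',np.mean(L['UL'],0)@Y,'NR',np.mean(L['NR'],0)@Y,' X: UR',np.mean(L['UR'],0)@X,'NL',np.mean(L['NL'],0)@X)
y=(np.mean(L['UL'],0)@Y+np.mean(L['NR'],0)@Y)/2;x=(np.mean(L['UR'],0)@X+np.mean(L['NL'],0)@X)/2
print('centre',X*x+Y*y,'expected sizes 28,42')
print('pusher flange',w((193.7,251.2),.074),[w(p,.074) for p in((187,243),(203.8,247.3),(200.3,259.3),(183.7,255.3))])
c=np.array([.5215,.002])
print(X*(c@X)+Y*(c@Y-.038))
"
```

```text
UL 131.4
UR 38.5
NL 40.5
NR 130.2
Y: UL 0.38798401329242466 NR 0.3599140932079071  X: UR -0.34236265711933667 NL -0.30065236247585697
centre [ 0.49269945 -0.02126562] expected sizes 28,42
pusher flange [0.5056 0.3562] [array([0.5277, 0.3773]), array([0.5181, 0.3292]), array([0.484 , 0.3355]), array([0.4927, 0.3828])]
[ 0.49164412 -0.02150801]
```

```bash
sed 's/^a=bot.*$/a=cv2.imread("pics\/top0.png")/' look.py > look0.py; python3 look0.py; python3 -c "
from h import *
g=cv2.cvtColor(cv2.imread('pics/top0.png'),cv2.COLOR_BGR2GRAY)
for v in range(240,264): print(*g[v,183:212])"
```

```text
pusher silhouette (196.50001525878906, 252.00003051757812) 223.0 [0.5039 0.3482] [(np.float64(0.036), np.float64(167.7)), (np.float64(0.0565), np.float64(74.7))]
pusher bright tops (193.5500030517578, 249.35003662109375) 77.5 [0.5084 0.353 ] [(np.float64(0.0236), np.float64(167.5)), (np.float64(0.0302), np.float64(74.6))]
80 82 81 78 79 81 77 79 81 85 97 104 102 105 100 99 104 103 101 103 96 97 98 97 97 91 92 94 92
85 83 83 77 77 78 80 78 79 87 99 107 108 107 101 100 103 100 99 95 92 95 94 96 90 89 94 95 89
81 83 83 79 82 84 80 80 77 89 101 107 105 105 101 98 102 98 97 98 91 92 98 96 96 91 95 98 96
80 86 83 83 83 86 83 112 107 99 100 105 104 103 99 98 99 101 99 96 92 95 98 96 94 93 98 99 98
81 86 85 85 87 87 104 156 145 132 121 117 108 98 95 94 99 102 95 96 91 96 96 98 96 95 101 102 99
86 89 85 85 84 88 133 146 147 159 159 148 136 120 114 104 93 98 95 92 91 95 97 99 95 97 102 100 100
88 87 82 82 84 95 142 162 167 158 147 150 161 160 145 133 121 118 105 91 91 95 93 99 96 95 100 95 97
86 84 79 82 84 115 151 165 166 166 164 167 159 148 149 161 164 151 123 112 112 105 93 95 94 96 99 97 9
[... 903 characters left out ...]
5 160 168 132 80 58 63 95 103 102 101 106
82 79 83 81 82 76 72 70 98 95 93 105 102 97 98 92 109 157 165 162 105 65 61 75 95 102 98 104 108
76 75 78 79 75 79 57 58 63 61 72 98 95 97 97 102 154 165 164 148 89 63 63 97 107 102 99 105 110
78 77 78 81 79 80 62 56 59 57 59 61 61 68 83 89 140 149 163 113 70 63 77 102 106 100 96 107 110
75 79 80 82 80 74 59 57 59 61 64 63 62 65 64 66 69 92 130 86 66 67 100 106 106 100 100 109 108
80 78 79 79 78 60 53 54 62 62 60 59 61 63 68 66 63 65 60 62 66 62 89 106 104 100 104 107 109
78 79 83 83 72 53 53 60 60 60 61 60 60 66 63 63 60 62 65 61 64 63 64 97 105 101 100 103 105
78 81 81 80 58 49 57 59 63 63 62 61 62 63 63 61 66 60 64 62 62 66 77 98 103 99 97 102 102
```

```bash
python3 nudge.py '[[0.0421,-0.0077,0,0,0.7],[0.0421,-0.0077,0,0,0.7],[0.0421,-0.0077,0,0,0.7],[0.0421,-0.0077,0,0,0.7],[0.0421,-0.0077,0,0,0.7],[0.0421,-0.0077,0,0,0.7],[0.0421,-0.0077,0,0,0.7],[0.0421,-0.0077,0,0,0.7],[0.0421,-0.0077,0,0,0.7],[0.0421,-0.0077,0,0,0.7],[0.0421,-0.0077,0,0,0.7],[0.0421,-0.0077,0,0,0.7],[0.0421,-0.0077,0,0,0.7],[0.0421,-0.0077,0,0,0.7],[0,0,0.04,0,0.7],[0,0,0.04,0,0.7],[0,0,0.04,0,0.7],[0,0,0.03,0,0.7],[0,0,0,0,0.7],[0,0,0,0,0.7]]' 60; python3 -c "
from h import *
d(.5056,.3562,.081,-.215)"
```

```text
t: 33.2
eef_pos: [0.4997, 0.3647, 0.1481]
tool_rot: [-0.0, 0.783, 0.622, -0.0]
contact_force: [0.4, -0.2, 0.1]
gripper_width: 0.7
grasp_force: 0.0
t 33.2 p [0.4997 0.3647 0.1481] phi -0.227 q7 -0.61 F [ 0.4 -0.2  0.1] M [-0.   -0.04  0.05] w 0.7 g 0.0
tool dx,dy,dz -0.0069 0.0076 0.0671 turn -0.012
```

```bash
python3 nudge.py '[[-0.0069,0.0076,0.01,-0.012,0.7],[0,0,0.02,0,0.7],[0,0,0.02,0,0.7],[0,0,0.012,0,0.7],[0,0,0.005,0,0.7],[0,0,0,0,0.7]]'; python3 -c "
from h import *
d(.5056,.3562,.081,-.215)"
```

```text
t: 33.8
eef_pos: [0.5068, 0.355, 0.0814]
tool_rot: [-0.0, 0.78, 0.626, 0.0]
contact_force: [0.1, 0.2, 0.5]
gripper_width: 0.696
grasp_force: 0.0
t 33.8 p [0.5068 0.355  0.0814] phi -0.218 q7 -0.53 F [0.1 0.2 0.5] M [-0.02 -0.04 -0.01] w 0.696 g 0.0
tool dx,dy,dz 0.0009 -0.0014 0.0004 turn -0.003
```

```bash
python3 nudge.py '[[0.0009,-0.0014,0,0,0.4],[0,0,0,0,0.2],[0,0,0,0,0.2],[0,0,0,0,0.2],[0,0,0,0,0.2],[0,0,0,0,0.2],[0,0,-0.02,0,0.2],[0,0,-0.04,0,0.2],[0,0,-0.04,0,0.2],[0,0,-0.04,0,0.2],[0,0,-0.04,0,0.2],[0,0,-0.03,0,0.2],[0,0,0,0,0.2]]'; python3 -c "
from h import *
d(.4926,-.0211,.28,.675)"
```

```text
t: 35.1
eef_pos: [0.5076, 0.3561, 0.2954]
tool_rot: [-0.0, 0.78, 0.626, 0.004]
contact_force: [1.4, -0.7, -0.5]
gripper_width: 0.268
grasp_force: 59.0
t 35.1 p [0.5076 0.3561 0.2954] phi -0.219 q7 -0.68 F [ 1.4 -0.7 -0.5] M [ 0.02 -0.07  0.02] w 0.268 g 59.0
tool dx,dy,dz -0.3715 0.0672 0.0154 turn -0.894
```

```bash
python3 nudge.py '[[-0.0371,0.0067,0,0,0.2],[-0.0371,0.0067,0,0,0.2],[-0.0371,0.0067,0,0,0.2],[-0.0371,0.0067,0,0,0.2],[-0.0371,0.0067,0,0,0.2],[-0.0371,0.0067,0,0,0.2],[-0.0371,0.0067,0,0,0.2],[-0.0371,0.0067,0,0,0.2],[-0.0371,0.0067,0,0,0.2],[-0.0371,0.0067,0,0,0.2],[0,0,0,-0.128,0.2],[0,0,0,-0.128,0.2],[0,0,0,-0.128,0.2],[0,0,0,-0.128,0.2],[0,0,0,-0.128,0.2],[0,0,0,-0.128,0.2],[0,0,0,-0.126,0.2],[0,0,0,0,0.2],[0,0,0,0,0.2],[0,0,0,0,0.2]]'; python3 -c "
from h import *
d(.4926,-.0211,.28,.675)"
```

```text
t: 37.1
eef_pos: [0.4903, -0.0212, 0.2904]
tool_rot: [-0.0, 0.434, 0.901, -0.0]
contact_force: [-1.2, 0.9, -1.5]
gripper_width: 0.264
grasp_force: 59.0
t 37.1 p [ 0.4903 -0.0212  0.2904] phi 0.673 q7 0.71 F [-1.2  0.9 -1.5] M [ 0.01 -0.03  0.02] w 0.264 g 59.0
tool dx,dy,dz -0.0013 0.0019 0.0104 turn -0.002
```

```bash
python3 nudge.py '[[-0.0013,0.0019,0.01,0,0.2],[0,0,0.006,0,0.2],[0,0,0,0,0.2],[0,0,0,0,0.2]]'|grep -E 'eef|ce: \['; for i in 1 2 3; do python3 nudge.py '[[0,0,0.002,0,0.2],[0,0,0,0,0.2]]'|grep -E 'eef|ce: \['; done
```

```text
eef_pos: [0.4927, -0.0211, 0.2744]
contact_force: [0.8, 0.5, -0.0]
eef_pos: [0.4929, -0.021, 0.2727]
contact_force: [0.5, -0.1, -1.0]
eef_pos: [0.4928, -0.021, 0.2706]
contact_force: [-0.2, 0.8, -1.3]
eef_pos: [0.4928, -0.021, 0.2686]
contact_force: [-0.2, 0.4, -1.0]
```

No contact so far, and the foot is about 5 mm inside. Continuing in small steps.

```bash
for i in 1 2 3; do python3 nudge.py '[[0,0,0.002,0,0.2],[0,0,0,0,0.2]]'|grep -E 'eef|ce: \['; done
```

```text
eef_pos: [0.4927, -0.021, 0.2666]
contact_force: [-0.9, 0.5, -1.0]
eef_pos: [0.4927, -0.021, 0.2645]
contact_force: [0.3, -1.5, -1.1]
eef_pos: [0.4927, -0.021, 0.2626]
contact_force: [0.2, 0.2, -1.1]
```

```bash
for i in 1 2 3; do python3 nudge.py '[[0,0,0.004,0,0.2],[0,0,0.004,0,0.2],[0,0,0,0,0.2]]'|grep -E 'eef|ce: \['; done;  for i in 1 2 3 4; do python3 nudge.py '[[0,0,0.003,0,0.2],[0,0,0,0,0.2]]'|grep -E 'eef|ce: \['; done
```

```text
eef_pos: [0.4924, -0.021, 0.2541]
contact_force: [0.0, 0.0, -0.3]
eef_pos: [0.4925, -0.021, 0.2462]
contact_force: [-0.5, -0.3, -0.2]
eef_pos: [0.4925, -0.021, 0.2382]
contact_force: [-0.6, 0.1, 0.0]
eef_pos: [0.4927, -0.021, 0.2355]
contact_force: [-0.6, 1.6, -0.4]
eef_pos: [0.4927, -0.021, 0.2325]
contact_force: [0.0, 0.4, -0.6]
eef_pos: [0.4927, -0.021, 0.2295]
contact_force: [0.3, 0.6, -0.4]
eef_pos: [0.4927, -0.021, 0.2264]
contact_force: [-1.1, 0.3, -0.7]
```

Smooth all the way; expected bottom is TCP z ≈ 0.222.

```bash
for i in 1 2 3 4; do python3 nudge.py '[[0,0,0.0015,0,0.2],[0,0,0,0,0.2]]'|grep -E 'eef|ce: \['; done
```

```text
eef_pos: [0.4928, -0.021, 0.2251]
contact_force: [-0.1, -0.1, -0.2]
eef_pos: [0.4928, -0.021, 0.2236]
contact_force: [0.1, -1.0, -0.9]
eef_pos: [0.4928, -0.021, 0.2221]
contact_force: [-0.3, 0.2, -1.0]
eef_pos: [0.493, -0.021, 0.2216]
contact_force: [-3.5, -0.3, 9.3]
```

```bash
python3 nudge.py '[[0,0,-0.001,0,0.2],[0.0015,0,0,0.04,0.2],[0,0,0,0,0.2]]' >/dev/null;  python3 -c "
from h import *
st()"; for i in 1 2; do python3 nudge.py '[[0.0012,0,0,0.03,0.2],[0,0,0,0,0.2]]' >/dev/null;  python3 -c "
from h import *
st()"; done
```

```text
t 41.5 p [ 0.4924 -0.0205  0.222 ] phi 0.635 q7 0.76 F [ 1.5 -2.5 -0.5] M [-0.69 -0.35  0.06] w 0.266 g 59.0
t 41.7 p [ 0.4919 -0.0201  0.2221] phi 0.606 q7 0.73 F [ 1.4 -5.6  1.4] M [-1.24 -0.43  0.07] w 0.263 g 59.1
t 41.9 p [ 0.4919 -0.0197  0.2225] phi 0.576 q7 0.7 F [ 2.9 -6.2 -0.1] M [-1.66 -0.76  0.12] w 0.265 g 59.2
```

```bash
for i in 1 2; do python3 nudge.py '[[0.002,0,0,0,0.2],[0,0,0,0,0.2]]' >/dev/null;  python3 -c "
from h import *
st()"; done
```

```text
t 42.1 p [ 0.4915 -0.0193  0.2229] phi 0.576 q7 0.7 F [ 4.1 -9.9  2.3] M [-2.51 -1.07  0.13] w 0.267 g 59.4
t 42.3 p [ 0.4911 -0.0184  0.2234] phi 0.575 q7 0.69 F [  5.  -12.1   4.5] M [-3.01 -1.14  0.23] w 0.265 g 59.8
```

Resistance rises steadily, so the lid is against its stop. Back off, press the pusher down lightly again, then release and retreat.

```bash
python3 nudge.py '[[-0.004,0,0,-0.05,0.2],[-0.0039,0,0,-0.05,0.2],[0,0,0.001,0,0.2],[0,0,0.0005,0,0.2],[0,0,0,0,0.2]]' | grep -E 'eef|ce: \['; python3 nudge.py '[[0,0,0,0,0.5],[0,0,0,0,0.8],[0,0,0,0,0.8],[0,0,-0.02,0,0.8],[0,0,-0.04,0,0.8],[0,0,-0.04,0,0.8],[0.035,-0.035,0,0,0.8],[0.035,-0.035,0,0,0.8],[0.035,-0.035,0,0,0.8],[0,0,0,0,0.8],[0,0,0,0,0.8]]';python3 -c "
from h import *
st()"
```

```text
eef_pos: [0.4933, -0.0212, 0.2216]
contact_force: [-2.9, -2.1, 14.3]
t: 43.9
eef_pos: [0.3447, -0.0046, 0.3205]
tool_rot: [0.0, 0.432, 0.902, 0.002]
contact_force: [1.1, 0.1, -0.4]
gripper_width: 0.803
grasp_force: 0.0
t 43.9 p [ 0.3447 -0.0046  0.3205] phi 0.677 q7 0.27 F [ 1.1  0.1 -0.4] M [ 0.01 -0.03 -0.02] w 0.803 g 0.0
```

```bash
python3 -c "
from h import *
b=bot.read_camera('side');cv2.imwrite('pics/s10.png',b);g=cv2.cvtColor(b,cv2.COLOR_BGR2GRAY)
for z in(.164,.208,.214,.240): print(z,proj('side',(.4925,-.021,z)))
for v in range(190,234): print(v,*g[v,334:362])
a=cv2.cvtColor(cv2.imread('pics/side0.png'),cv2.COLOR_BGR2GRAY)
D=(cv2.absdiff(a,g)>35).astype(np.uint8);n,_,s,c=cv2.connectedComponentsWithStats(D)
print([(tuple(s[i]),) for i in range(1,n) if s[i][4]>25])"
```

```text
0.164 [345.9 225.4]
0.208 [346.  211.7]
0.214 [346.  209.8]
0.24 [346.1 201.6]
190 151 155 154 154 155 155 151 147 132 114 104 101 102 105 109 113 116 121 122 126 124 125 127 124 124 124 123 123
191 147 154 154 154 153 151 146 132 115 105 100 101 101 105 109 112 116 120 123 127 126 126 126 125 127 122 123 120
192 144 153 152 152 150 144 133 115 103 101 101 101 101 104 110 110 115 120 122 126 126 127 125 125 125 125 124 122
193 140 145 146 149 144 132 116 104 101 102 103 101 102 104 110 111 114 118 121 124 125 125 127 125 125 125 123 123
194 133 142 146 142 131 115 104 99 102 101 102 102 103 105 107 114 116 120 123 124 125 126 127 125 125 123 123 121
195 138 144 143 131 116 105 100 101 99 100 100 102 101 104 108 109 115 118 122 125 125 125 126 124 126 124 124 124
196 142 143 131 115 103 103 99 99 101 99 100 100 101 103 107 110 115 118 120 121 125 126 126 126 123 123 122 123
197 142 130 115 102 100 97 99 100 102 101 102 101 101 102 106 110 115 119 120 125 126 127 125 123 125 124 122 122
198 131 115 102 100 100 99 100 99 101 101 100 101 100 104 106 110 114 118 121 124 125 126 125 125 12
[... 4870 characters left out ...]
(914)),), ((np.int32(342), np.int32(201), np.int32(9), np.int32(5), np.int32(33)),), ((np.int32(307), np.int32(211), np.int32(55), np.int32(31), np.int32(751)),), ((np.int32(400), np.int32(283), np.int32(19), np.int32(8), np.int32(77)),), ((np.int32(453), np.int32(300), np.int32(112), np.int32(50), np.int32(1897)),), ((np.int32(289), np.int32(309), np.int32(10), np.int32(9), np.int32(52)),), ((np.int32(561), np.int32(310), np.int32(13), np.int32(6), np.int32(37)),), ((np.int32(278), np.int32(318), np.int32(12), np.int32(8), np.int32(36)),), ((np.int32(288), np.int32(336), np.int32(23), np.int32(14), np.int32(201)),), ((np.int32(566), np.int32(347), np.int32(15), np.int32(9), np.int32(75)),)]
```

```bash
python3 -c "
from station import bot
print(bot.hand_in())"
```

```text
the job is handed in; nothing more can be done
None
```

The job is handed in at about 44 s of the 72 s, and no verdict came back. By camera and force readings the disc is home, the lid is turned to its stop and the pusher is fully down, and the side view showed no shift in the onion or garlic. My first try at the pusher jammed on the tube's rim at about 37 N, so I stood it back on the board and regripped it.

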